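Set and lock the spotting straightedge against a coated plate

ROBOT

A 6-joint arm with a two-finger parallel gripper is mounted at the origin on the work surface; the furniture and walls round the work are solid. World frame = base frame: x ahead of the robot, y to its left, z up, the work surface at z = 0. Lengths are in m, angles in rad, forces in N, time in s.
With the tool pointing down it reaches from about 0.3 to 0.875 m from the base axis. Payload 6.4 kg.
Tool frame: the origin (TCP) lies midway between the tips of the shut fingers; the grasp point (between the pads) lies 19 mm behind it; z points along the fingers, x is the direction in which the jaws open and shut, and the axes are right-handed (so a half turn about z gives the same grasp; the last joint's range is limited). The gripper opens to 85 mm and grips with 20 to 120 N. Pads are 22 mm wide; open, the fingers measure 114 mm over their backs; the gripper's body (76 mm by 85 mm) begins 54 mm behind the grasp point. The pads swing forward as they close: fully open they stand 13 mm farther back than shut.
Start: joints at [-1.4, 0.181, 1.607, -0, 1.354, -0.206], TCP at [0.212, -0.535, 0.231] pointing down, gripper open.
Joint ranges: [-2.99, 2.99], [-0.89, 2.07], [0.3, 2.58], [-1.14, 4.28], [0, 2.63], [-3.12, 3.12]. Speed limits (rad/s): [2.57, 2.57, 3.01, 3.14, 3.14, 3.14].

INTERFACE

Orientations are given as a unit quaternion [x, y, z, w].
In Python, from plant import ctrl gives the robot as it stands. The module is installed in compiled form; this text tells all that it offers.
- The arm moves only by the shell command python3 -m creep 'ROWS'. ROWS is JSON, a list of rows, each a list of 7 numbers: the shift along the tool's x, y, z in m, then the turn, a rotation vector about the tool's x, y, z in degrees, then the opening in per cent of the stroke, from 0 (shut) to 100 (fully open). A call has 1 to 12 rows; each row is the pose to reach, as a shift and turn from the pose commanded when the call began, along the tool's axes at that moment; what a row does not reach only later rows make up. A row lasts 1/8 s, in which the tool goes at most 62.5 mm and 10.7 degrees, less where a joint would pass 70% of its speed; a pose out of reach is approached as far as the arm can. A call with a gripper value outside its range is refused whole. The fingers move at their own pace and stop on an object; the grip force is fixed at half the most. Time passes only in rows, so rows that repeat a pose let the fingers close. It gives the time, the measured TCP pose, the force and the opening at its end, in the units of the state.
- ctrl.get_state(): the state, without advancing time (a new reading comes with each control period).
- ctrl.get_image(name): name is "scene" or "side" or "wrist"; returns a dict with "image" (420x560x3 uint8, red, green, blue), "range_z" (420x560 float32, m along the optical axis (not along the pixel's ray), 0 where there is no reading), "K" (3x3 intrinsics, pixels), "xyz" and "rotation" of the camera in the world; the wrist camera has in their place "hand_eye" (4x4, takes a point from camera to tool coordinates, whose origin is the TCP and whose axes are the tool frame's). Camera axes: x right, y down, z forward; pixel columns grow to the right and rows downward; lengths in m; the calibration is good to about 2 mm. A picture is of the moment at which its call begins: read the wrist's pose just before it.
- ctrl.hand_in(): hands the job in, once; it reports no verdict.
Trained networks look in a picture, given as the dict that the camera call returned (one of the last four; its "shot" number tells which), for a name from the list of things; names that differ only in an ending like _2 or _b are one class to them, and where a whole thing is asked for, a point or a joint stands for the part that bears it (a point fixed in the world has none). Each returns a list of dicts, best first, with "p" (0 to 1); they miss things now and then, are a little off and sometimes report something else, mostly with a low value. They report only what shows in the picture. A call takes as long as a camera call.
- ctrl.outline_of(picture, label): "mask" (420x560 bool, what is visible of it) and "bbox" ([centre column, centre row, width, height] in pixels, round what is visible of it).
- ctrl.pinpoint(picture, label): "at" ([column, row] in pixels: a listed point, or the origin of a listed thing).
The state is a dict: "clock": time; "q": joint angles; "joint_velocities": joint speeds; "tau": joint torques, N m; "eef_pos": TCP position; "tcp_rot": TCP orientation; "force": force on the tool from outside, world axes, zero at the start; "moment": the same for the moment, N m; "grip_width": finger opening in m.
Only numpy, scipy, OpenCV 4.12 (cv2) and the standard library are available. Lean on these libraries where they do the work, as an engineer would, in place of code of your own. Each camera call takes 0.05 s, during which the arm holds its last target.

TASK

Get the plate ready for spotting: lay the aluminium straightedge flat on the spotting board, flush against the long edge of the white coated plate that faces the two keepers and centred along that edge. Then swing both keepers fully shut over its ends, without pushing it off the plate, and let go. Leave the vial, the dropper bottle and the forceps where they are.

Things in the scene. Friction and masses are not known exactly. Their poses are not given: they have to be found in the camera images.
- straightedge_mid (a point): centre of the loose aluminium straightedge, half-way up: 17 mm above its underside. It has a flat base 46 mm wide (its x), 220 mm long (its y), 6 mm thick, and along its middle an upright grip rail 12 mm wide, 80 mm long, whose top is 34 mm above the underside. z up. Both long edges are alike, either may go against the plate. It starts lying flat on the worktop, left of the board. About 0.25 kg
- plate_edge (a point): middle of the top of the long edge of the coated plate that faces the keepers and the robot. x points horizontally into the plate, square to the edge; y runs along the edge (to the left); z up. The plate is glass with a white top, 90 mm (x) by 160 mm (y) by 8 mm, fixed on the board, often slightly askew to it. The top of the board is 8 mm below this point. The straightedge lying flush has its mid point 23 mm in -x from here
- board: flat grey board 230 mm (x) by 310 mm (y), 15 mm thick, fixed on the worktop; origin at the centre of its underside; x points away from the robot, y along its long side to the left. The plate lies on its far half; the keepers' pivots are at x = -70 mm, y = +80 mm (left) and -80 mm (right)
- keeper_left (a joint): position of the left keeper in rad: 0 = its arm lies parallel to the board's long edge, pointing out to the left; grows as the arm swings inward over the place of the straightedge (clockwise seen from above); 1.57 = end stop, fully shut, arm pointing straight at the plate; starts between -0.35 (swung back towards the robot) and 0; stays where it is left (light friction, about 0.7 N at the knob)
- keeper_right (a joint): position of the right keeper in rad: 0 = its arm lies parallel to the board's long edge, pointing out to the right; grows as the arm swings inward over the place of the straightedge (anticlockwise seen from above); 1.57 = end stop, fully shut, arm pointing straight at the plate; starts between -0.35 (swung back towards the robot) and 0; stays where it is left (light friction, about 0.7 N at the knob)
- keeper_left_knob (a point): centre of the upright black knob of the left keeper, 14 mm across; the knob stands on the arm from 14 mm below this point to 14 mm above it and moves with the arm on a circle of 46 mm radius about the pivot
- keeper_right_knob (a point): centre of the upright black knob of the right keeper, 14 mm across; the knob stands on the arm from 14 mm below this point to 14 mm above it and moves with the arm on a circle of 46 mm radius about the pivot
- keeper_left_pivot (a point): pivot of the left keeper, fixed to the board 8 mm above its top, level with the arm's underside; the steel arm is 60 mm long from the pivot, 16 mm wide, 8 mm thick and turns about the vertical axis; when shut it passes 2 mm above the straightedge's base
- keeper_right_pivot (a point): pivot of the right keeper, fixed to the board 8 mm above its top, level with the arm's underside; the steel arm is 60 mm long from the pivot, 16 mm wide, 8 mm thick and turns about the vertical axis; when shut it passes 2 mm above the straightedge's base
- straightedge: the same straightedge; origin at the centre of its underside
- vial_mid (a point): centre of a small capped vial, 27 mm across, 60 mm tall, standing on the worktop; a bystander
- dropper_mid (a point): centre of a dropper bottle with a pointed black cap, 29 mm across, 104 mm tall, standing on the worktop; a bystander
- forceps_mid (a point): middle of steel forceps lying on the worktop, 128 mm long (y), 16 mm wide, 10 mm high; a bystander

How it is judged:
On the way, in this order (a step that is already met when the one before it is completed fails the run):
1. the straightedge is laid flush against the plate's edge, centred, and released, with both keepers still open (x of straightedge_mid in the frame of plate_edge between -0.0251 and -0.021 m and y of straightedge_mid in the frame of plate_edge between -0.012 and 0.012 m and z of straightedge_mid in the frame of plate_edge between 0.006 and 0.012 m and angle between the y axis of straightedge_mid and the y axis of plate_edge, either way round below 0.02 rad and angle between straightedge_mid's own z axis and vertical below 0.03 rad and contact force between straightedge and the fingers below 0.1 N and linear speed of straightedge below 0.01 m/s and value of joint each of keeper_left, keeper_right below 0.5 rad), for 0.2 s.
2. both keepers are swung shut over the straightedge (value of joint each of keeper_left, keeper_right above 1.45 rad), for 0.2 s.
At the end, for the whole second after the job is handed in: Straightedge flat on the board against the keeper-side plate edge (gap at most 2 mm, parallel within 0.02 rad, centred within 12 mm), released and at rest; both keepers within 0.12 rad of fully shut; vial, dropper bottle and forceps within 30 mm of their starts (all of step 2 and x of straightedge_mid in the frame of plate_edge between -0.0251 and -0.021 m and y of straightedge_mid in the frame of plate_edge between -0.012 and 0.012 m and z of straightedge_mid in the frame of plate_edge between 0.006 and 0.012 m and angle between the y axis of straightedge_mid and the y axis of plate_edge, either way round below 0.02 rad and angle between straightedge_mid's own z axis and vertical below 0.03 rad and contact force between straightedge and the fingers below 0.1 N and linear speed of straightedge below 0.01 m/s and distance of each of vial_mid, dropper_mid, forceps_mid from where it was at the start of the episode below 0.03 m); the robot touches nothing.
It fails at once if the vial is pushed away by more than 30 mm (distance of vial_mid from where it was at the start of the episode above 0.03 m).
It fails at once if the dropper bottle is pushed away by more than 30 mm (distance of dropper_mid from where it was at the start of the episode above 0.03 m).
It fails at once if the forceps is pushed away by more than 30 mm (distance of forceps_mid from where it was at the start of the episode above 0.03 m).
It also fails if it takes over 67 s, if anything falls off the work surface, if the arm or the gripper's body presses on something with over 40 N, if the wrist force passes 120 N, or if a joint passes its speed limit or range.

## Working session

There is one attempt and no reset: what is moved stays moved. The work goes in short steps, Python scripts to look and compute and a shell command to move; the robot and the scene stay as the last step left them, time stands still between calls to the robot, and variables do not carry over. Pictures are saved under pics/ and viewed, and the job is handed in when it is done.

```bash
mkdir -p pics; ls
cat > h.py <<'E'
import numpy as np, cv2
from scipy.spatial.transform import Rotation as R
from plant import ctrl
def st():
    s=ctrl.get_state(); print('t',round(s['clock'],2),'pos',np.round(s['eef_pos'],4),'rot',np.round(s['tcp_rot'],4),'F',np.round(s['force'],1),'w',round(s['grip_width'],4)); return s
def pose(name,s,im):
    if name=='wrist':
        T=np.eye(4);T[:3,:3]=R.from_quat(s['tcp_rot']).as_matrix();T[:3,3]=s['eef_pos'];return T@np.array(im['hand_eye'])
    T=np.eye(4);r=np.array(im['rotation']);T[:3,:3]=r if r.shape==(3,3) else R.from_quat(r).as_matrix();T[:3,3]=im['xyz'];return T
def ray(T,K,uv):
    d=np.linalg.solve(np.array(K),np.array([uv[0],uv[1],1.]));return T[:3,3],T[:3,:3]@d
def atz(T,K,uv,z):
    o,d=ray(T,K,uv);return o+d*(z-o[2])/d[2]
def proj(T,K,p):
    c=T[:3,:3].T@(np.asarray(p)-T[:3,3]);u=np.array(K)@c;return u[:2]/u[2]
def cloud(T,K,rz):
    v,u=np.mgrid[:rz.shape[0],:rz.shape[1]];d=np.stack([u,v,np.ones_like(u)],-1)@np.linalg.inv(np.array(K)).T
    return (d*rz[...,None])@T[:3,:3].T+T[:3,3]
def save(im,n): cv2.imwrite('pics/'+n+'.png',im['image'][:,:,::-1])
E
python3 - <<'E'
from h import *
s=st()
for n in ['scene','side','wrist']:
    im=ctrl.get_image(n); save(im,n+'0'); T=pose(n,s,im); print(n,np.round(T,3).tolist(),np.array(im['K']).tolist())
    for l in ['straightedge_mid','plate_edge','board','keeper_left_knob','keeper_right_knob','keeper_left_pivot','keeper_right_pivot','straightedge','vial_mid','dropper_mid','forceps_mid']:
        r=ctrl.pinpoint(im,l)
        print(l,[(np.round(x['at'],1).tolist(),round(x['p'],2)) for x in r[:2]])
E
```

```text
pics
t 0.0 pos [ 0.2115 -0.5341  0.2304] rot [ 8.270e-01 -5.622e-01 -6.000e-04 -6.000e-04] F [ 0.3  1.3 -0.2] w 0.0854
scene [[0.832, -0.264, 0.488, -0.069], [-0.554, -0.362, 0.749, -0.958], [-0.021, -0.894, -0.448, 0.6], [0.0, 0.0, 0.0, 1.0]] [[451.5821820378348, 0.0, 281.19729277400404], [0.0, 451.5821820378348, 210.5650767056747], [0.0, 0.0, 1.0]]
straightedge_mid [([217.8, 179.7], 0.97)]
plate_edge [([305.6, 218.9], 0.71)]
board [([302.5, 223.3], 0.96), ([222.0, 177.1], 0.53)]
keeper_left_knob []
keeper_right_knob []
keeper_left_pivot [([266.3, 213.5], 0.59)]
keeper_right_pivot [([287.9, 238.9], 0.85)]
straightedge [([219.9, 184.3], 0.92)]
vial_mid [([409.3, 267.0], 0.68)]
dropper_mid []
forceps_mid [([253.3, 292.0], 0.53), ([270.3, 213.8], 0.23)]
side [[0.997, -0.034, 0.074, 0.428], [-0.078, -0.65, 0.756, -0.887], [0.022, -0.759, -0.65, 0.787], [0.0, 0.0, 0.0, 1.0]] [[400.2648670735784, 0.0, 279.84815800372155], [0.0, 400.2648670735784, 208.4894758699042], [0.0, 0.0, 1.0]]
straightedge_mid [([275.6, 150.3], 0.72), ([273.3, 244.8], 0.7)]
plate_edge [([309.9, 224.3], 0.69)]
board [([304.1, 229.3], 0.66), ([275.5, 155.5], 0.39)]
keeper_left_knob [([279.9, 187.2], 0.69)]
keeper_right_knob [([272.0, 243.7], 0.42)]
keeper_left_pivot [([285.8, 202.7], 0.79)]
keeper_right_pivot [([274.0, 240.9], 0.84), ([272.7, 243.7], 0.46)]
straightedge [([273.7, 154.2], 0.63)]
vial_mid [([350.7, 326.0], 0.62)]
dropper_mid [([336.8, 152.4], 0.79)]
forceps_mid [([208.8, 284.6], 0.55), ([335.4, 151.8], 0.21)]
wrist [[0.367, -0.891, -0.266, 0.281], [-0.93, -0.352, -0.103, -0.507], [-0.002, 0.285, -0.958, 0.373], [0.0, 0.0, 0.0, 1.0]] [[293.98308785268773, 0.0, 280.85615051526617], [0.0, 293.98308785268773, 203.91112869922142], [0.0, 0.0, 1.0]]
straightedge_mid []
plate_edge []
board []
keeper_left_knob []
keeper_right_knob []
keeper_left_pivot []
keeper_right_pivot []
straightedge []
vial_mid []
dropper_mid []
forceps_mid []
```

View pics/scene0.png

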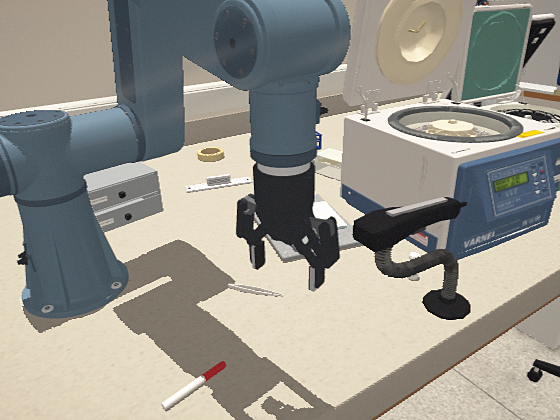

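View pics/side0.png

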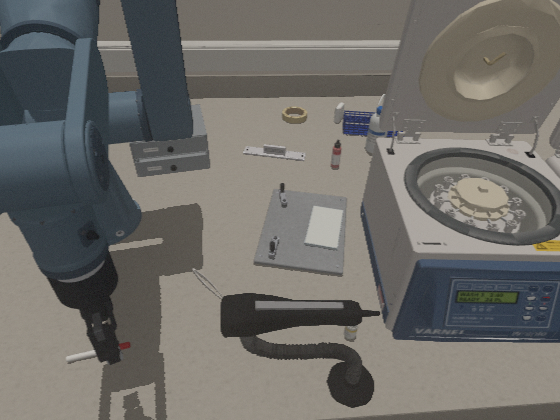

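Run:
```python
from h import *
s=st()
im=ctrl.get_image('side');T=pose('side',s,im);K=im['K']
for n,uv,z in [('se',(275.6,150.3),.017),('se_o',(273.7,154.2),0),('pe',(309.9,224.3),.023),('board',(304.1,229.3),0),('kl',(279.9,187.2),.045),('kr',(272,243.7),.045),('lp',(285.8,202.7),.023),('rp',(274,240.9),.023),('vial',(350.7,326),.03),('drop',(336.8,152.4),.052),('fo',(208.8,284.6),.005)]:
    print(n,np.round(atz(T,K,uv,z),3))
im=ctrl.get_image('scene');T=pose('scene',s,im);K=im['K']
for n,uv,z in [('se',(217.8,179.7),.017),('pe',(305.6,218.9),.023),('board',(302.5,223.3),0),('lp',(266.3,213.5),.023),('rp',(287.9,238.9),.023),('vial',(409.3,267),.03),('fo',(253.3,292),.005)]:
    print(n,np.round(atz(T,K,uv,z),3))
```

```text
t 1.8 pos [ 0.2116 -0.5347  0.2313] rot [ 0.827  -0.5622 -0.     -0.    ] F [0.  0.3 0.9] w 0.0852
se [0.524 0.326 0.017]
se_o [0.518 0.327 0.   ]
pe [ 0.593 -0.072  0.023]
board [ 0.579 -0.067  0.   ]
kl [0.519 0.074 0.045]
kr [ 0.48  -0.163  0.045]
lp [0.534 0.026 0.023]
rp [ 0.488 -0.131  0.023]
vial [ 0.637 -0.407  0.03 ]
drop [0.727 0.249 0.052]
fo [ 0.32  -0.254  0.005]
se [0.521 0.334 0.017]
pe [ 0.584 -0.076  0.023]
board [ 0.587 -0.057  0.   ]
lp [0.514 0.016 0.023]
rp [ 0.483 -0.137  0.023]
vial [ 0.626 -0.408  0.03 ]
fo [ 0.311 -0.256  0.005]
```

The side view shows the straightedge at about (274,153) and the board at (304,229). The left keeper is at (284,195), the right keeper at (274,242), the dropper at (337,153) and the vial at (351,328). A black gooseneck head lies at (220-380,315), so I'll measure that obstacle next and fit the board, plate and straightedge from depth.

Run:
```python
from h import *
s=st()
im=ctrl.get_image('side');T=pose('side',s,im);P=cloud(T,im['K'],im['range_z'])
for (a,b,c,d) in [(225,300,350,330),(300,295,380,325),(330,365,372,400),(250,335,350,360)]:
    q=P[b:d,a:c].reshape(-1,3);q=q[q[:,2]>.03]; print('lamp',np.round(np.percentile(q,[2,50,98],axis=0),3).tolist())
q=P.reshape(-1,3); 
def rect(m,z,n):
    pts=P[m]; pts=pts[abs(pts[:,2]-z)<.008]
    r=cv2.minAreaRect((pts[:,:2]*1000).astype(np.float32)); print(n,np.round(r[0],1),np.round(r[1],1),round(r[2],1),len(pts),np.median(pts[:,2]))
for l,z in [('straightedge',.006),('board',.015),('plate_edge',.023)]:
    o=ctrl.outline_of(im,l)
    for k in o[:2]:
        print(l,round(k['p'],2),np.round(k['bbox']),k['mask'].sum())
        if k['mask'].sum()>20: rect(k['mask'],z,l)
crop=im['image'][120:290,220:380]; cv2.imwrite('pics/sidecrop.png',cv2.resize(crop,None,fx=4.5,fy=3.5,interpolation=cv2.INTER_CUBIC)[:,:,::-1])
```

```text
t 1.9 pos [ 0.2116 -0.5347  0.2313] rot [ 0.827  -0.5622 -0.      0.    ] F [0.2 0.5 0.5] w 0.0853
lamp [[0.386, -0.539, 0.225], [0.473, -0.522, 0.257], [0.579, -0.495, 0.266]]
lamp [[0.501, -0.527, 0.222], [0.553, -0.518, 0.247], [0.629, -0.494, 0.26]]
lamp [[0.597, -0.535, 0.031], [0.609, -0.531, 0.064], [0.625, -0.52, 0.106]]
lamp [[0.422, -0.539, 0.136], [0.5, -0.531, 0.158], [0.589, -0.515, 0.195]]
straightedge 0.94 [274. 153.  58.  13.] 580
straightedge [518.9 334.5] [ 66.2 218.3] 75.5 432 0.006839417023241479
board 0.94 [300. 228.  91.  94.] 5250
board [576.6 -68.6] [312.8 229.6] 76.4 4786 0.01587275044305886
plate_edge 0.68 [324. 226.  38.  44.] 1334
plate_edge [631.4 -76.2] [175.8  92.4] 73.4 1315 0.024223061601420293
```

View pics/sidecrop.png

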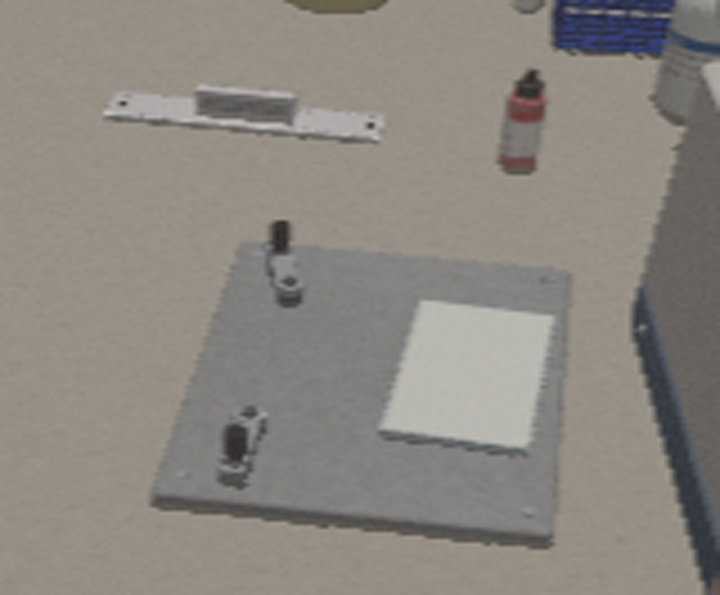

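```bash
cat >> h.py <<'E'
def go(x,y,z,yaw,s=None):
    "shift/turn in tool axes to reach world xyz, jaw yaw deg (tool down)"
    s=s or ctrl.get_state(); Rm=R.from_quat(s['tcp_rot'])
    yw=np.deg2rad(yaw); Rt=R.from_matrix(np.array([[np.cos(yw),np.sin(yw),0],[np.sin(yw),-np.cos(yw),0],[0,0,-1.]]))
    d=Rm.inv().apply(np.array([x,y,z])-s['eef_pos']); rv=(Rm.inv()*Rt).as_rotvec(degrees=True)
    print('shift',np.round(d,4),'turn',np.round(rv,2)); return d,rv
E
python3 -m creep '[[-0.05,-0.06,-0.04,0,0,-10,100],[-0.1,-0.12,-0.04,0,0,-20,100],[-0.14,-0.16,-0.04,0,0,-31,100],[-0.17,-0.2,-0.04,0,0,-41,100],[-0.2,-0.24,-0.04,0,0,-52,100],[-0.23,-0.28,-0.04,0,0,-62,100],[-0.26,-0.31,-0.04,0,0,-73,100],[-0.29,-0.34,-0.04,0,0,-83,100],[-0.31,-0.37,-0.04,0,0,-94,100],[-0.34,-0.4,-0.04,0,0,-104,100],[-0.37,-0.43,-0.04,0,0,-115,100],[-0.391,-0.467,-0.04,0,0,-125,100]]'
python3 -c "
from h import *
go(.5,0,.27,75.5)"
```

```text
clock: 3.6
eef_pos: [0.5023, 0.0023, 0.2716]
tcp_rot: [0.879, 0.477, 0.0, 0.0]
force: [0.9, -0.2, -0.4]
grip_width: 0.0854
shift [-0.0031 -0.0007  0.0016] turn [  0.04  -0.   -18.54]
```

```bash
python3 -m creep '[[0,0,0,0,0,-9,100],[0,0,0,0,0,-18.5,100],[0,0,0,0,0,-18.5,100],[0,0,0,0,0,-18.5,100]]'
cat > look.py <<'E'
import sys
from h import *
name=sys.argv[1]
s=st(); im=ctrl.get_image('wrist'); T=pose('wrist',s,im);K=np.array(im['K']); save(im,name)
np.savez('last_%s.npz'%name,image=im['image'],rz=im['range_z'],T=T,K=K)
for l,z in [('straightedge_mid',.017),('plate_edge',.023),('board',0),('keeper_left_knob',.045),('keeper_right_knob',.045),('keeper_left_pivot',.023),('keeper_right_pivot',.023)]:
    r=ctrl.pinpoint(im,l)
    print(l,[(np.round(x['at'],1).tolist(),round(x['p'],2),np.round(atz(T,K,x['at'],z)[:2],4).tolist()) for x in r[:2]])
P=cloud(T,K,im['range_z'])
for l,z in [('straightedge',.006),('board',.015),('plate_edge',.023)]:
    for k in ctrl.outline_of(im,l)[:1]:
        m=k['mask']; c=max(cv2.findContours(m.astype(np.uint8),0,1)[0],key=cv2.contourArea)[:,0,:]
        w=np.array([atz(T,K,p,z)[:2] for p in c])*1000
        r=cv2.minAreaRect(w.astype(np.float32)); print(l,round(k['p'],2),np.round(r[0],1),np.round(r[1],1),round(r[2],2),'medz',round(float(np.median(P[m][:,2])),4))
E
python3 look.py w1
```

```text
clock: 4.1
eef_pos: [0.5019, 0.0006, 0.2714]
tcp_rot: [0.794, 0.608, 0.0, 0.0]
force: [0.4, -0.4, 0.1]
grip_width: 0.0855
t 4.1 pos [0.5019 0.0006 0.2714] rot [7.939e-01 6.080e-01 0.000e+00 1.000e-04] F [ 0.4 -0.4  0.1] w 0.0855
straightedge_mid [([525.4, 121.3], 0.78, [0.5232, 0.3258])]
plate_edge [([253.7, 240.6], 0.92, [0.5897, -0.0623])]
board [([250.8, 229.0], 0.9, [0.5796, -0.0659])]
keeper_left_knob [([337.7, 178.9], 0.83, [0.527, 0.0705])]
keeper_right_knob [([143.7, 191.0], 0.67, [0.477, -0.1749])]
keeper_left_pivot [([302.1, 189.6], 0.77, [0.5345, 0.0234])]
keeper_right_pivot [([186.7, 192.1], 0.95, [0.4965, -0.1302])]
straightedge 0.56 [521.9 329.7] [ 55.4 218.6] 76.03 medz 0.0062
board 0.6 [578.  -66.6] [308.3 229.6] 76.6 medz 0.0148
plate_edge 0.94 [632.9 -78.2] [159.5  92.7] 72.83 medz 0.0231
```

View pics/w1.png

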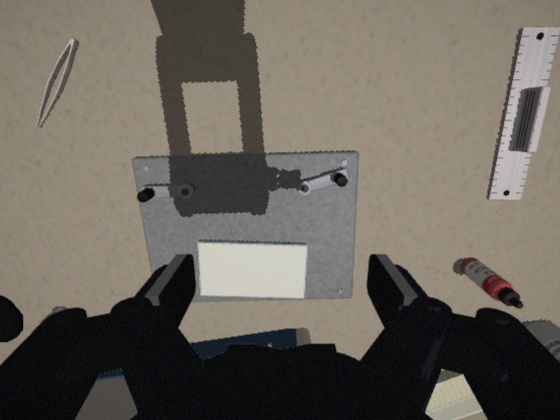

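The wrist view shows the board centre near (250,229), the plate at (252,270), the straightedge at (525,115), the keepers at (160,192) and (325,182), and the dropper at (485,280). These agree with the side view. Next I'll take a closer look at the straightedge.

```bash
python3 -c "
from h import *
go(.55,.318,.17,76)"
```

```text
shift [ 0.3189 -0.0353  0.1013] turn [ 0.   -0.   -0.92]
```

```bash
python3 -m creep '[[0.05,-0.005,0,0,0,-0.9,100],[0.11,-0.01,0,0,0,-0.9,100],[0.17,-0.02,0.01,0,0,-0.9,100],[0.23,-0.025,0.05,0,0,-0.9,100],[0.28,-0.035,0.08,0,0,-0.9,100],[0.319,-0.035,0.101,0,0,-0.9,100],[0.319,-0.035,0.101,0,0,-0.9,100],[0.319,-0.035,0.101,0,0,-0.9,100],[0.319,-0.035,0.101,0,0,-0.9,100]]'; python3 look.py w2
```

```text
clock: 5.78
eef_pos: [0.551, 0.3171, 0.1716]
tcp_rot: [0.788, 0.615, 0.001, 0.0]
force: [-1.0, -0.2, 0.3]
grip_width: 0.0854
t 5.78 pos [0.551  0.3171 0.1716] rot [7.885e-01 6.151e-01 8.000e-04 4.000e-04] F [-1.  -0.2  0.3] w 0.0854
straightedge_mid [([281.4, 160.0], 0.94, [0.524, 0.3259])]
plate_edge []
board []
keeper_left_knob [([31.2, 230.2], 0.62, [0.5268, 0.0721])]
keeper_right_knob []
keeper_left_pivot [([9.7, 238.8], 0.93, [0.5339, 0.0235])]
keeper_right_pivot []
straightedge 0.79 [521.1 329.1] [ 47.8 219.7] 75.47 medz 0.0059
board 0.63 [564.6  39. ] [123.8 155.5] 75.91 medz 0.0146
plate_edge 0.85 [647.2 -23.8] [ 49.5 102.7] 60.45 medz 0.0228
```

View pics/w2.png

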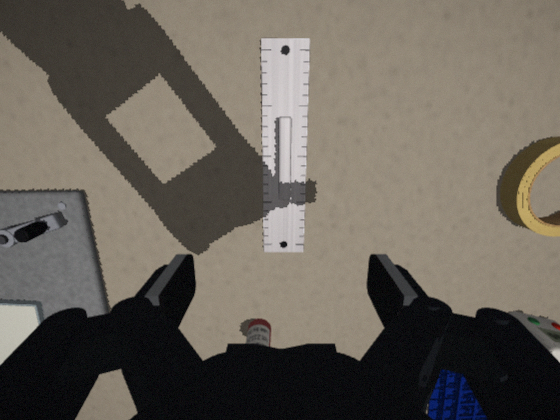

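The straightedge fills columns 261-310 and rows 38-252, with the rail top at about (285,117-204). I'll compute the grasp from its corners, with the rail as a cross-check.

Run:
```python
from h import *
d=np.load('last_w2.npz');T,K=d['T'],d['K']
c=np.array([atz(T,K,p,.006)[:2] for p in [(261,39),(310,39),(265,252),(303,251)]])
print(c.round(4),c.mean(0)); a=(c[0]+c[1])/2-(c[2]+c[3])/2; print(np.linalg.norm(a),np.degrees(np.arctan2(a[1],a[0])))
P=cloud(T,K,d['rz']); m=np.zeros(P.shape[:2],bool); m[100:220,262:312]=1; m&=P[...,2]>.029
q=P[m]; r=cv2.minAreaRect((q[:,:2]*1000).astype(np.float32)); print('rail',r,np.median(q[:,2]),m.sum(),q[:,:2].mean(0))
go(*q[:,:2].mean(0),.015,75.5)
```

```text
[[0.4111 0.3346]
 [0.4223 0.3791]
 [0.6236 0.2815]
 [0.6331 0.3242]] [0.52252025 0.32986   ]
0.2183806250566216 165.68149751120922
rail ((521.5083618164062, 329.1837463378906), (11.740885734558105, 80.40052032470703), 75.7411117553711) 0.033565685140094115 1087 [0.51873275 0.32955876]
shift [ 0.0036 -0.0334  0.1553] turn [-0.   -0.    0.48]
```

```bash
python3 -m creep '[[0.0043,-0.03,0.05,0,0,0.4,100],[0.0043,-0.0304,0.1,0,0,0.4,100],[0.0043,-0.0304,0.14,0,0,0.4,100],[0.0043,-0.0304,0.157,0,0,0.4,100],[0.0043,-0.0304,0.157,0,0,0.4,100],[0.0043,-0.0304,0.157,0,0,0.4,0],[0.0043,-0.0304,0.157,0,0,0.4,0],[0.0043,-0.0304,0.157,0,0,0.4,0],[0.0043,-0.0304,0.157,0,0,0.4,0],[0.0043,-0.0304,0.157,0,0,0.4,0],[0.0043,-0.0304,0.157,0,0,0.4,0]]'; python3 -c "
from h import *
s=st(); im=ctrl.get_image('wrist'); save(im,'w3')"
```

```text
clock: 7.7
eef_pos: [0.5223, 0.3296, 0.0141]
tcp_rot: [0.79, 0.613, 0.0, 0.0]
force: [-0.9, -1.2, 5.8]
grip_width: 0.0105
t 7.7 pos [0.5223 0.3296 0.0141] rot [7.902e-01 6.128e-01 5.000e-04 2.000e-04] F [-0.9 -1.2  5.8] w 0.0105
```

View pics/w3.png

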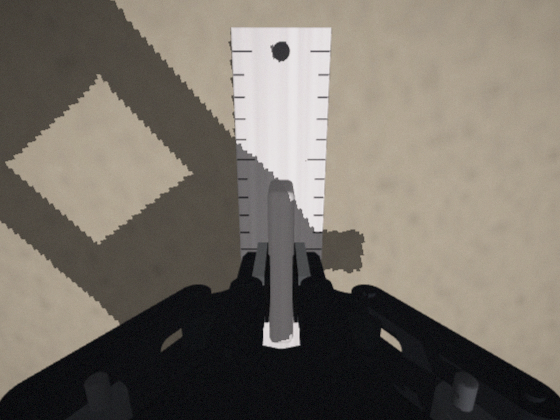

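The rail is gripped centrally between the pads (282, 180-340), with the opening reading 10.5 mm against the 12 mm rail. I'll lift it and carry it to hover short of the plate edge.

```bash
python3 -c "
from h import *
go(.552,-.053,.12,-17.2)"
```

```text
shift [-0.3631  0.1241 -0.106 ] turn [ 2.000e-02 -6.000e-02  9.279e+01]
```

```bash
python3 -m creep '[[0,0,-0.03,0,0,0,0],[0,0,-0.08,0,0,0,0],[-0.03,0.01,-0.13,0,0,10,0],[-0.07,0.02,-0.13,0,0,20,0],[-0.11,0.04,-0.13,0,0,30,0],[-0.15,0.055,-0.13,0,0,40,0],[-0.19,0.065,-0.13,0,0,50,0],[-0.23,0.08,-0.13,0,0,60,0],[-0.27,0.09,-0.13,0,0,70,0],[-0.31,0.105,-0.12,0,0,80,0],[-0.345,0.118,-0.11,0,0,90,0],[-0.363,0.124,-0.106,0,0,92.8,0]]'
python3 -m creep '[[0,0,0,0,0,0,0],[0,0,0,0,0,0,0]]'
python3 look.py w4
```

```text
clock: 9.25
eef_pos: [0.5507, -0.0544, 0.118]
tcp_rot: [0.988, -0.151, -0.001, -0.0]
force: [0.3, 0.7, -2.7]
grip_width: 0.0107
clock: 9.5
eef_pos: [0.5514, -0.0519, 0.1192]
tcp_rot: [0.989, -0.149, -0.0, -0.0]
force: [-0.0, -0.7, -2.2]
grip_width: 0.0108
t 9.5 pos [ 0.5514 -0.0519  0.1192] rot [ 9.889e-01 -1.486e-01 -2.000e-04 -3.000e-04] F [-0.  -0.7 -2.2] w 0.0108
straightedge_mid [([220.8, 125.5], 0.29, [0.5264, 0.0259])]
plate_edge [([333.7, 206.7], 0.86, [0.5959, -0.0651])]
board [([315.7, 206.0], 0.83, [0.5821, -0.0676])]
keeper_left_knob [([187.6, 54.6], 0.89, [0.5268, 0.0746])]
keeper_right_knob []
keeper_left_pivot [([221.2, 125.1], 0.72, [0.528, 0.026])]
keeper_right_pivot []
board 0.66 [583.8 -47.8] [268.8 227. ] 76.4 medz 0.0148
plate_edge 0.69 [634.6 -77.7] [160.7  91.5] 73.03 medz 0.0231
```

View pics/w4.png

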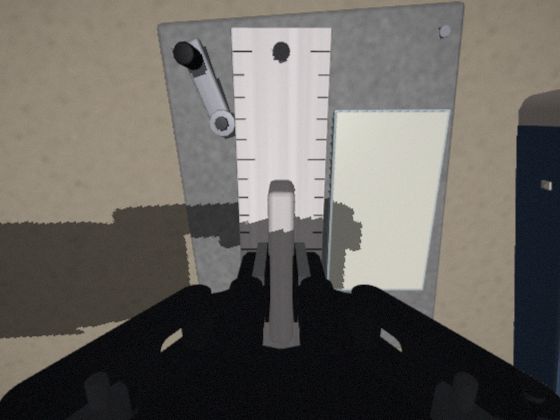

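The view shows the straightedge at columns 235-330 hanging parallel to the plate, whose left (keeper-side) edge runs from about (335,111) to (331,290). I'll fit both edges.

```bash
cat > fit.py <<'E'
import sys
from h import *
def fitline(T,K,pts,z):
    w=np.array([atz(T,K,p,z)[:2] for p in pts]); v=cv2.fitLine((w*1000).astype(np.float32),cv2.DIST_HUBER,0,.5,.01).ravel()
    a=np.degrees(np.arctan2(v[1],v[0]));a=a%180
    n=np.array([-v[1],v[0]]);res=((w*1000-v[2:])@n).std(); return a,v[2:]/1000,res,w
if __name__=='__main__':
    d=np.load('last_w4.npz');T,K=d['T'],d['K'];g=d['image'].astype(float)
    print(g[160,325:345].astype(int).tolist())
    print(g[60,225:240].astype(int).tolist(), g[60,324:336].astype(int).tolist())
E
python3 fit.py
```

```text
[[153, 150, 152], [127, 127, 128], [119, 120, 119], [119, 121, 121], [107, 110, 108], [74, 76, 77], [63, 68, 70], [123, 136, 139], [155, 165, 169], [177, 183, 183], [207, 208, 199], [215, 215, 204], [215, 216, 203], [211, 211, 200], [215, 216, 202], [211, 213, 199], [214, 214, 204], [213, 213, 203], [215, 215, 204], [214, 212, 201]]
[[126, 127, 128], [124, 126, 125], [123, 123, 122], [123, 121, 123], [126, 124, 124], [123, 122, 121], [122, 122, 121], [161, 157, 158], [202, 194, 197], [208, 204, 203], [210, 205, 204], [211, 205, 206], [211, 205, 206], [208, 202, 202], [210, 203, 203]] [[208, 205, 206], [209, 206, 205], [208, 205, 205], [209, 204, 205], [210, 204, 206], [199, 195, 194], [145, 143, 142], [119, 118, 117], [121, 123, 121], [127, 127, 126], [129, 128, 127], [128, 127, 127]]
```

```bash
cat > fit2.py <<'E'
import sys
from fit import *
d=np.load('last_w4.npz');T,K=d['T'],d['K'];g=d['image'].astype(float)[...,0]
def cross(row,lo,hi,thr,rise=True):
    r=g[row,lo:hi]
    for i in range(len(r)-1):
        if (rise and r[i]<thr<=r[i+1]) or (not rise and r[i]>=thr>r[i+1]): return lo+i+(thr-r[i])/(r[i+1]-r[i])
for thr in (110,195):
    pts=[(c,y) for y in list(range(118,198)) for c in [cross(y,331 if thr==110 else 331,345,thr)] if c]
    a,p,res,w=fitline(T,K,pts,.023); print('plate edge',thr,a,p,res,len(pts))
zs=.1192-.0141+.006
L=[(c,y) for y in range(35,140) for c in [cross(y,225,245,165)] if c]; Rr=[(c,y) for y in range(35,175) for c in [cross(y,315,336,165,False)] if c]
for n,pp in (('L',L),('R',Rr)):
    a,p,res,w=fitline(T,K,pp,zs); print(n,a,p,res,len(pp))
# plate corners via mask
m=((d['image'][...,0]>195)&(d['image'][...,2]<d['image'][...,0]-4)).astype(np.uint8); m[:,:331]=0
col=[ (x,np.where(m[90:140,x])[0].min()+90) for x in range(345,440)]
a,p,res,w=fitline(T,K,col,.023); print('left short edge',a,p,res)
# intersect with long edge(thr195)
colb=[ (x,np.where(m[:,x])[0].max()) for x in range(390,420)]; print(colb[:3])
end=[(x,27.5) for x in range(240,325)]
print('SE end',g[22:34,260].astype(int), [np.round(atz(T,K,(x,28),zs),4) for x in (232,331)])
E
python3 fit2.py
```

```text
plate edge 110 73.18498 [ 0.60804665 -0.01366124] 0.10267680193031431 60
plate edge 195 73.392685 [ 0.60625196 -0.02732951] 0.10832412575384778 80
L 72.86615 [0.5568877  0.03788508] 1.2736576322463131 101
R 72.815605 [0.5967833 0.0131821] 1.1868747877535177 138
left short edge 162.86775 [ 0.65983176 -0.00518891] 0.19351218422780794
[(390, np.int64(287)), (391, np.int64(287)), (392, np.int64(287))]
SE end [123 119 118 116 117 146 190 208 207 207 206 205] [array([0.5648, 0.0617, 0.1111]), array([0.6077, 0.0485, 0.1111])]
```

The gap is about 19 mm, yaw matches within about 0.3°, and the y offset is about 3 mm. I'll move to a 4 mm gap and lower it.

```bash
python3 -m creep '[[0.0,0.003,0.03,0,0,-0.2,0],[0.008,0.003,0.05,0,0,-0.2,0],[0.0145,0.003,0.07,0,0,-0.2,0],[0.0145,0.003,0.08,0,0,-0.2,0],[0.0145,0.003,0.086,0,0,-0.2,0],[0.0145,0.003,0.0885,0,0,-0.2,0],[0.0145,0.003,0.0885,0,0,-0.2,0]]'; python3 -c "
from h import *
s=st(); im=ctrl.get_image('wrist'); T=pose('wrist',s,im); save(im,'w5'); np.savez('last_w5.npz',image=im['image'],rz=im['range_z'],T=T,K=im['K'])"
```

```text
clock: 10.92
eef_pos: [0.5647, -0.0601, 0.0312]
tcp_rot: [0.989, -0.148, 0.0, 0.0]
force: [-0.1, 0.0, -2.2]
grip_width: 0.0107
t 10.93 pos [ 0.5647 -0.0601  0.0312] rot [ 9.890e-01 -1.479e-01  3.000e-04  1.000e-04] F [-0.1  0.  -2.2] w 0.0107
```

View pics/w5.png

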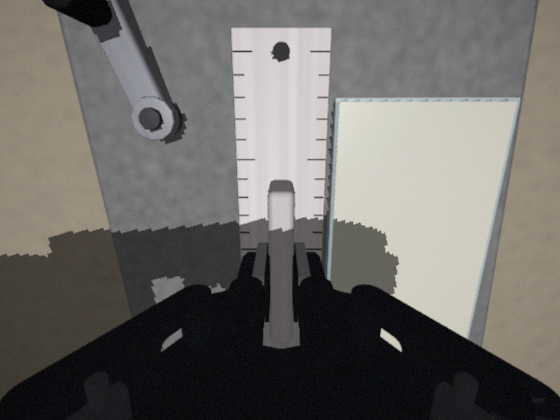

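The straightedge is about 2 mm above the board with its right edge at column 328. The plate edge is at column 332, a gap of 2-3 mm. I'll lower to contact.

```bash
python3 -m creep '[[0,0,0.001,0,0,0,0],[0,0,0.0025,0,0,0,0],[0,0,0.003,0,0,0,0],[0,0,0.003,0,0,0,0]]'; python3 -c "
from h import *
s=st()"
```

```text
clock: 11.48
eef_pos: [0.5648, -0.0602, 0.0291]
tcp_rot: [0.989, -0.148, 0.0, 0.0]
force: [-3.7, 1.6, 7.6]
grip_width: 0.0103
t 11.47 pos [ 0.5648 -0.0602  0.0291] rot [ 9.890e-01 -1.478e-01  2.000e-04  1.000e-04] F [-3.7  1.6  7.6] w 0.0103
```

Touchdown confirmed: Fz rose about 10 N and z matches the board height. I'll open slightly and push with the rear finger.

```bash
python3 -m creep '[[0,0,-0.001,0,0,0,22],[0,0,-0.002,0,0,0,22],[0,0,-0.002,0,0,0,22],[0,0,-0.002,0,0,0,22]]'; python3 -c "
from h import *
s=st()"
```

```text
clock: 11.98
eef_pos: [0.5645, -0.0601, 0.0297]
tcp_rot: [0.989, -0.148, -0.0, -0.0]
force: [0.2, -0.6, 0.0]
grip_width: 0.0188
t 11.97 pos [ 0.5645 -0.0601  0.0297] rot [ 0.989  -0.1479 -0.     -0.    ] F [ 0.2 -0.6  0. ] w 0.0188
```

```bash
python3 -m creep '[[0.003,0,0,0,0,0,22],[0.004,0,0,0,0,0,22],[0.005,0,0,0,0,0,22],[0.006,0,0,0,0,0,22],[0.006,0,0,0,0,0,22]]';  python3 -m creep '[[0.0005,0,0,0,0,0,22],[0.001,0,0,0,0,0,22],[0.001,0,0,0,0,0,22]]'
```

```text
clock: 12.6
eef_pos: [0.5704, -0.0618, 0.0296]
tcp_rot: [0.989, -0.148, 0.0, -0.0]
force: [-0.9, 0.9, -0.1]
grip_width: 0.0187
clock: 12.98
eef_pos: [0.5711, -0.0621, 0.0297]
tcp_rot: [0.989, -0.148, -0.0, 0.0]
force: [-0.7, -0.0, -1.0]
grip_width: 0.0191
```

```bash
python3 -m creep '[[0.0005,0,0,0,0,0,22],[0.001,0,0,0,0,0,22],[0.001,0,0,0,0,0,22]]';  python3 -m creep '[[0.0005,0,0,0,0,0,22],[0.001,0,0,0,0,0,22],[0.001,0,0,0,0,0,22]]'; python3 -c "
from h import *
s=st(); im=ctrl.get_image('wrist'); T=pose('wrist',s,im); save(im,'w6'); np.savez('last_w6.npz',image=im['image'],rz=im['range_z'],T=T,K=im['K'])"
```

```text
clock: 13.35
eef_pos: [0.5712, -0.0622, 0.0297]
tcp_rot: [0.989, -0.148, -0.001, -0.0]
force: [-6.4, 1.4, 3.1]
grip_width: 0.0188
clock: 13.72
eef_pos: [0.5712, -0.0622, 0.0296]
tcp_rot: [0.989, -0.148, -0.002, -0.0]
force: [-9.4, 0.8, 7.2]
grip_width: 0.0189
t 13.72 pos [ 0.5712 -0.0622  0.0296] rot [ 9.890e-01 -1.477e-01 -2.200e-03 -2.000e-04] F [-9.4  0.8  7.2] w 0.0189
```

View pics/w6.png

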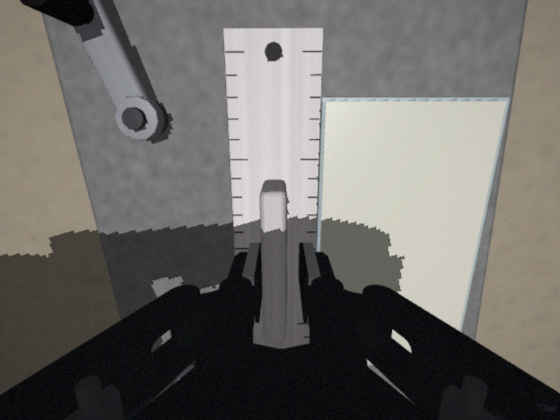

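The straightedge is stopped against the plate: the reaction is 9 N and the seam is at column 320. I'll back the fingers off to mid-clearance, open, and rise for a check.

```bash
python3 -m creep '[[-0.003,0,0,0,0,0,22],[-0.006,0,0,0,0,0,22],[-0.006,0,0,0,0,0,40],[-0.006,0,0,0,0,0,70],[-0.006,0,-0.02,0,0,0,70],[-0.006,0,-0.07,0,0,0,50],[-0.006,0,-0.12,0,0,0,30],[-0.006,-0.02,-0.14,0,0,0,30],[-0.006,-0.02,-0.14,0,0,0,30],[-0.006,-0.02,-0.14,0,0,0,30]]'; python3 look.py w7
```

```text
clock: 15.02
eef_pos: [0.5726, -0.0419, 0.1694]
tcp_rot: [0.989, -0.148, -0.0, 0.0]
force: [-0.0, -0.0, -0.3]
grip_width: 0.0256
t 15.03 pos [ 0.5726 -0.0419  0.1694] rot [ 9.890e-01 -1.477e-01 -4.000e-04  1.000e-04] F [-0.  -0.  -0.3] w 0.0256
straightedge_mid [([281.6, 213.2], 0.57, [0.5678, -0.0657])]
plate_edge [([305.8, 204.2], 0.58, [0.5949, -0.0617])]
board []
keeper_left_knob [([185.1, 91.3], 0.92, [0.5239, 0.0717])]
keeper_right_knob []
keeper_left_pivot [([213.7, 138.7], 0.61, [0.528, 0.0276])]
keeper_right_pivot []
straightedge 0.85 [569.3 -62.4] [229.1  49. ] 73.04 medz 0.0208
board 0.92 [579.9 -65.9] [307.7 226.8] 76.44 medz 0.0147
plate_edge 0.65 [634.8 -78.4] [160.   91.8] 73.01 medz 0.023
```

View pics/w7.png

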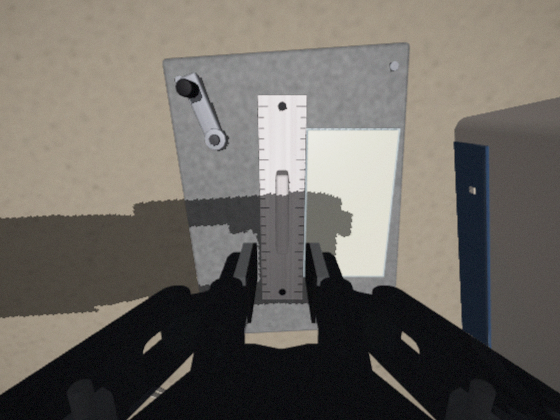

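The straightedge (rows 95-300) lies flush along the plate (rows 128-277) with the seam at about column 306. I'll check centring and yaw numerically.

Run:
```python
from fit import *
d=np.load('last_w7.npz');T,K=d['T'],d['K'];g=d['image'].astype(int)
print(g[88:100,270,0],g[292:306,282,0]); print(g[122:134,330,0],g[270:284,360,0]); print(g[110,300:312,0],g[160,296:316,0])
f=lambda p,z:atz(T,K,p,z)[:2]
a=f((282,95),.021);b=f((282,300),.021);print('SE',a,b,(a+b)/2,np.linalg.norm(a-b))
a2=f((306.5,128.5),.023);b2=f((305,277),.023);print('plate',a2,b2,(a2+b2)/2,np.linalg.norm(a2-b2))
u=(a2-b2)/np.linalg.norm(a2-b2);print('dy',((a+b)/2-(a2+b2)/2)@u)
rows=range(100,126)
def cr(lo,hi,rows,thr,rise):
    o=[]
    for y in rows:
        r=g[y,lo:hi,0]
        for i in range(len(r)-1):
            if (r[i]<thr<=r[i+1]) if rise else (r[i]>=thr>r[i+1]): o.append((lo+i+(thr-r[i])/(r[i+1]-r[i]),y));break
    return o
print('SE left',fitline(T,K,cr(250,266,range(100,240),130,True),.021)[:3])
print('SE right',fitline(T,K,cr(300,312,range(98,126),165,False),.021)[:3])
pr=cr(305,316,range(132,190),190,True)
print('plate',fitline(T,K,pr,.023)[:3])
cv2.imwrite('pics/w7c.png',cv2.resize(d['image'][85:245,240:410],None,fx=4,fy=3.5,interpolation=cv2.INTER_NEAREST)[:,:,::-1])
```

```text
[141 142 142 143 138 145 135 200 229 226 227 227] [ 17   9  16  72  98  99  98  79  58  61  62 109 132 133]
[136 139 142 142 140 136 185 194 209 230 232 232] [224 223 226 225 223 209 174 144 135 136 141 142 140 132]
[230 229 230 230 228 232 185 140 146 150 148 150] [209 204 203 202 201 200 199 198 208 164 164 201 226 232 230 232 230 231
 230 231]
SE [0.60234031 0.04621693] [ 0.53802305 -0.16461606] [ 0.57018168 -0.05919957] 0.2204251859766481
plate [0.61585787 0.01058859] [ 0.57138012 -0.14256001] [ 0.59361899 -0.06598571] 0.15947652907211832
dy -1.9750670758891104e-05
SE left (np.float32(69.54776), array([ 0.55862373, -0.00730088], dtype=float32), np.float64(2.0290405852947795))
SE right (np.float32(73.936775), array([0.62043756, 0.0269077 ], dtype=float32), np.float64(0.2038454605033159))
plate (np.float32(73.33474), array([ 0.60785335, -0.01910011], dtype=float32), np.float64(0.0606031107876356))
```

View pics/w7c.png

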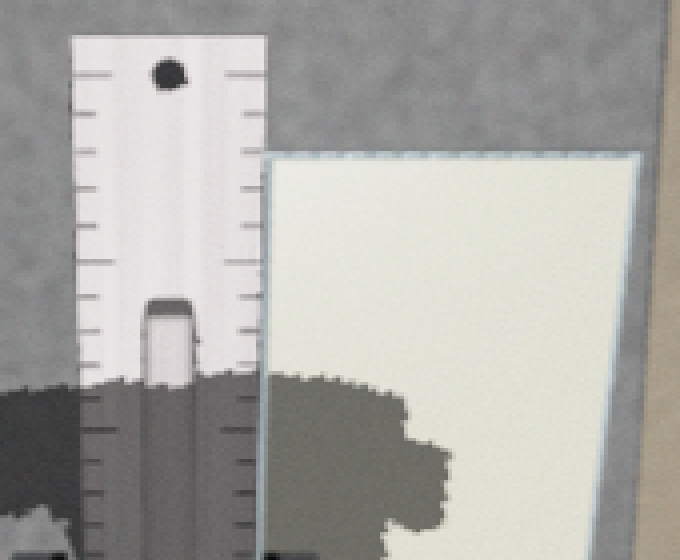

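It's flush and centred (dy about 0). Now the left keeper: pivot about (0.528,0.027), knob at about 92.5° in world. I'll approach with the jaw tangential.

```bash
python3 -c "
from h import *
go(.526,.0725,.11,2.5); go(.526,.0725,.040,2.5)"
```

```text
shift [-0.0785 -0.0956  0.0596] turn [ -0.     0.02 -19.51]
shift [-0.0785 -0.0956  0.1296] turn [ -0.     0.02 -19.51]
```

```bash
python3 -m creep '[[-0.03,-0.04,0,0,0,-10,50],[-0.06,-0.08,0.02,0,0,-19.5,50],[-0.0785,-0.0956,0.06,0,0,-19.5,50],[-0.0785,-0.0956,0.06,0,0,-19.5,50],[-0.0785,-0.0956,0.06,0,0,-19.5,50]]'; python3 look.py w8
```

```text
clock: 16.2
eef_pos: [0.5275, 0.0719, 0.111]
tcp_rot: [1.0, 0.022, 0.001, 0.0]
force: [-0.1, 0.2, 0.2]
grip_width: 0.0428
t 16.2 pos [0.5275 0.0719 0.111 ] rot [9.998e-01 2.160e-02 9.000e-04 3.000e-04] F [-0.1  0.2  0.2] w 0.0428
straightedge_mid [([316.0, 352.4], 0.82, [0.5708, -0.0769])]
plate_edge []
board []
keeper_left_knob [([278.0, 218.6], 0.76, [0.5274, 0.0717]), ([277.0, 261.1], 0.3, [0.528, 0.0363])]
keeper_right_knob []
keeper_left_pivot [([277.3, 262.0], 0.86, [0.5285, 0.0239])]
keeper_right_pivot [([278.9, 216.0], 0.43, [0.5282, 0.0662])]
straightedge 0.97 [574.9 -43.1] [89.3 41. ] 73.53 medz 0.0209
board 0.76 [594.5  -1.3] [179.4 227.5] 77.0 medz 0.0148
plate_edge 0.81 [648.3 -93.5] [21.6 67.3] 39.02 medz 0.023
```

View pics/w8.png

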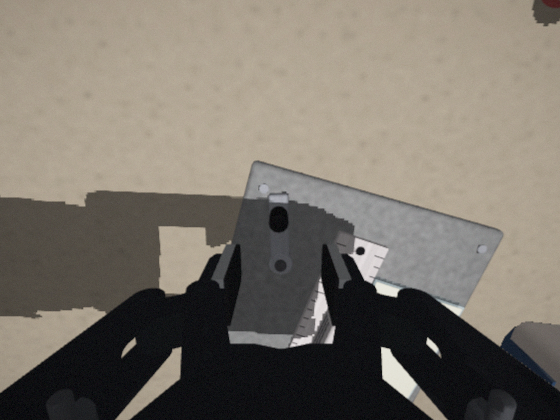

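The knob (278,219) is centred between the fingers, with the arm running up from the pivot at (280,265). I'll descend and close around it.

```bash
python3 -m creep '[[-0.0005,0,0.03,0,0,0,50],[-0.0005,0,0.06,0,0,0,50],[-0.0005,0,0.071,0,0,0,45],[-0.0005,0,0.071,0,0,0,24],[-0.0005,0,0.071,0,0,0,24],[-0.0005,0,0.071,0,0,0,24]]'
python3 - <<'E'
from h import *
s=st()
P=np.array([.528,.0265]);r=.046
p0=s['eef_pos'];Rm=R.from_quat(s['tcp_rot'])
for th in [82,72,62,52,42,32,22,12,2,-8,-13.5,-17]:
    t=np.radians(th);go(P[0]+r*np.cos(t),P[1]+r*np.sin(t),.040,th-90,s)
E
```

```text
clock: 17.5
eef_pos: [0.5266, 0.0725, 0.0399]
tcp_rot: [1.0, 0.022, 0.001, 0.0]
force: [0.5, 0.1, 0.2]
grip_width: 0.0204
t 17.5 pos [0.5266 0.0725 0.0399] rot [9.998e-01 2.170e-02 1.100e-03 1.000e-04] F [0.5 0.1 0.2] w 0.0204
shift [ 0.0078  0.0008 -0.    ] turn [ 0.   -0.12 10.49]
shift [ 0.0155  0.0029 -0.    ] turn [-1.000e-02 -1.200e-01  2.049e+01]
shift [ 0.0228  0.0064 -0.    ] turn [-2.000e-02 -1.200e-01  3.049e+01]
shift [0.0293 0.011  0.    ] turn [-3.000e-02 -1.200e-01  4.049e+01]
shift [0.0349 0.0167 0.    ] turn [-4.000e-02 -1.200e-01  5.049e+01]
shift [0.0395 0.0233 0.    ] turn [-5.000e-02 -1.200e-01  6.049e+01]
shift [0.0428 0.0306 0.    ] turn [-6.000e-02 -1.100e-01  7.049e+01]
shift [0.0448 0.0384 0.    ] turn [-7.000e-02 -1.100e-01  8.049e+01]
shift [0.0454 0.0464 0.0001] turn [-8.000e-02 -1.100e-01  9.049e+01]
shift [0.0447 0.0544 0.0001] turn [-1.0000e-01 -1.0000e-01  1.0049e+02]
shift [0.0436 0.0587 0.0001] turn [-1.0000e-01 -1.0000e-01  1.0599e+02]
shift [0.0428 0.0614 0.    ] turn [-1.1000e-01 -1.0000e-01  1.0949e+02]
```

```bash
python3 -m creep '[[0.0078,0.0008,0,0,0,10.5,24],[0.0155,0.0029,0,0,0,20.5,24],[0.0228,0.0064,0,0,0,30.5,24],[0.0293,0.011,0,0,0,40.5,24],[0.0349,0.0167,0,0,0,50.5,24],[0.0395,0.0233,0,0,0,60.5,24],[0.0428,0.0306,0,0,0,70.5,24],[0.0448,0.0384,0,0,0,80.5,24],[0.0454,0.0464,0,0,0,90.5,24],[0.0447,0.0544,0,0,0,100.5,24],[0.0447,0.0544,0,0,0,100.5,24]]'
python3 - <<'E'
from h import *
s=st(); im=ctrl.get_image('wrist'); save(im,'w9')
P=np.array([.528,.0265]);r=.046
for th in [-11,-14,-17,-19]:
    t=np.radians(th);go(P[0]+r*np.cos(t),P[1]+r*np.sin(t),.040,max(th,-14)-90,s)
E
```

```text
clock: 18.88
eef_pos: [0.5732, 0.0197, 0.0395]
tcp_rot: [-0.656, 0.754, -0.0, 0.0]
force: [-0.0, -0.0, 0.2]
grip_width: 0.0204
t 18.88 pos [0.5732 0.0197 0.0395] rot [-6.563e-01  7.545e-01 -5.000e-04  4.000e-04] F [-0.  -0.   0.2] w 0.0204
shift [ 0.002  -0.0003 -0.0005] turn [-0.07 -0.    3.04]
shift [ 0.0044 -0.0001 -0.0005] turn [-0.07 -0.    6.04]
shift [ 0.0068  0.0003 -0.0005] turn [-0.07 -0.    6.04]
shift [ 0.0083  0.0005 -0.0005] turn [-0.07 -0.    6.04]
```

View pics/w9.png

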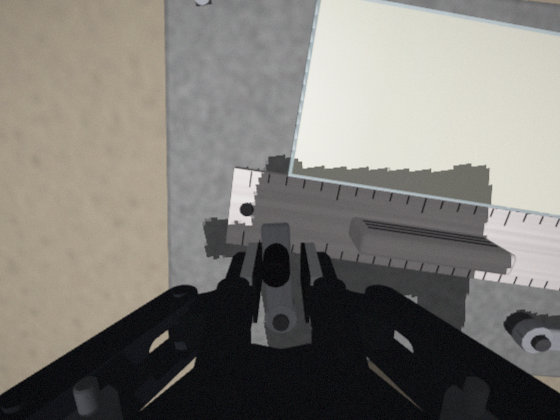

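The knob (275,263) is inside the fingers and the arm is almost square to the edge. The straightedge is undisturbed along the seam from (290,178) to (490,210). I'll continue to the stop.

```bash
python3 -m creep '[[0.002,0,0,0,0,3,24],[0.0044,0,0,0,0,6,24],[0.0055,0,0,0,0,6,24],[0.0065,0,0,0,0,6,24],[0.0065,0,0,0,0,6,24]]'; python3 -m creep '[[0.001,0,0,0,0,0,24],[0.001,0,0,0,0,0,24]]'; python3 -m creep '[[0.001,0,0,0,0,0,24],[0.001,0,0,0,0,0,24]]'
```

```text
clock: 19.55
eef_pos: [0.5718, 0.0138, 0.0389]
tcp_rot: [-0.616, 0.788, -0.0, 0.0]
force: [-0.2, 0.9, 0.0]
grip_width: 0.0202
clock: 19.8
eef_pos: [0.5716, 0.0127, 0.0388]
tcp_rot: [-0.616, 0.788, -0.0, 0.0]
force: [0.6, 0.5, 0.7]
grip_width: 0.0206
clock: 20.05
eef_pos: [0.5714, 0.0123, 0.0388]
tcp_rot: [-0.616, 0.788, 0.0, 0.0]
force: [1.7, 4.8, 0.4]
grip_width: 0.0204
```

The left keeper is on its stop (reaction about 5 N). I'll back off, rise, and head to the right keeper.

```bash
python3 -m creep '[[-0.0025,0,0,0,0,0,24],[-0.004,0,0,0,0,0,30],[-0.004,0,0,0,0,0,30],[-0.004,0,-0.03,0,0,0,30],[-0.004,0,-0.09,0,0,0,40]]'
python3 - <<'E'
from h import *
s=st(); 
go(.4905-.0185,-.1285-.0421,.13,-23.7)
E
```

```text
clock: 20.68
eef_pos: [0.5697, 0.0158, 0.1269]
tcp_rot: [-0.615, 0.788, 0.002, -0.002]
force: [1.2, -1.0, -0.4]
grip_width: 0.0342
t 20.68 pos [0.5697 0.0158 0.1269] rot [-0.6155  0.7881  0.0025 -0.0024] F [ 1.2 -1.  -0.4] w 0.0342
shift [ 0.2045  0.0496 -0.0026] turn [  0.36   0.24 -80.33]
```

```bash
python3 -m creep '[[0.02,0.005,-0.003,0,0,-10,50],[0.05,0.012,-0.003,0,0,-20,50],[0.08,0.02,-0.003,0,0,-30,50],[0.11,0.026,-0.003,0,0,-40,50],[0.14,0.033,-0.003,0,0,-50,50],[0.17,0.04,-0.003,0,0,-60,50],[0.19,0.046,-0.003,0,0,-70,50],[0.2045,0.0496,-0.003,0,0,-80.3,50],[0.2045,0.0496,-0.003,0,0,-80.3,50],[0.2045,0.0496,-0.003,0,0,-80.3,50],[0.2045,0.0496,-0.003,0,0,-80.3,50]]'; python3 look.py w10
```

```text
clock: 22.05
eef_pos: [0.4748, -0.1702, 0.1318]
tcp_rot: [0.979, -0.206, -0.0, -0.0]
force: [0.1, 0.5, -0.2]
grip_width: 0.0429
t 22.05 pos [ 0.4748 -0.1702  0.1318] rot [ 0.9785 -0.206  -0.     -0.    ] F [ 0.1  0.5 -0.2] w 0.0429
straightedge_mid [([335.4, 25.9], 0.61, [0.5718, -0.0585])]
plate_edge [([367.4, 19.2], 0.85, [0.5938, -0.0651]), ([525.1, 350.5], 0.24, [0.6453, -0.4215])]
board []
keeper_left_knob []
keeper_right_knob [([285.3, 210.1], 0.94, [0.4797, -0.1716])]
keeper_left_pivot []
keeper_right_pivot [([278.8, 153.4], 0.96, [0.4923, -0.1297])]
straightedge 0.86 [ 559.8 -101.4] [136.8  50.5] 73.23 medz 0.021
board 0.93 [ 566.4 -120.8] [198.  228.4] 76.47 medz 0.0148
plate_edge 0.86 [ 625.1 -109.9] [93.  91.8] 73.02 medz 0.0231
```

View pics/w10.png

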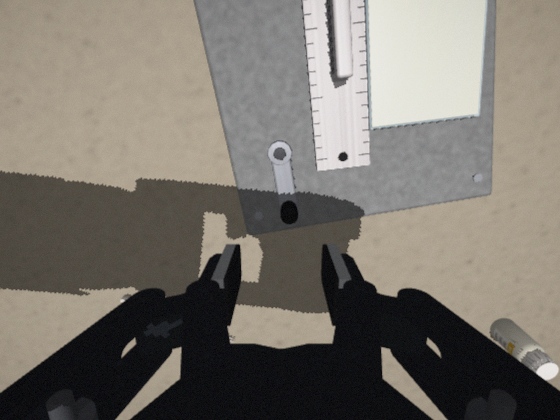

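The right knob is at (285,210) with its pivot at (279,153), so the arm is at about -106.6° in world. I'll align and descend.

```bash
python3 -c "
from h import *
go(.479,-.1726,.040,-16.6)"
```

```text
shift [ 0.0048 -0.0001  0.0918] turn [-0.    0.   -7.12]
```

```bash
python3 -m creep '[[0.0048,0,0,0,0,-7,50],[0.0048,0,0.03,0,0,-7,50],[0.0048,0,0.06,0,0,-7,50],[0.0048,0,0.085,0,0,-7,50],[0.0048,0,0.092,0,0,-7,45],[0.0048,0,0.092,0,0,-7,24],[0.0048,0,0.092,0,0,-7,24],[0.0048,0,0.092,0,0,-7,24],[0.0048,0,0.092,0,0,-7,24]]'
python3 - <<'E'
from h import *
s=st();im=ctrl.get_image('wrist'); save(im,'w11')
P=np.array([.4915,-.1290]);r=.046
for th in [-96,-86,-76,-66,-56,-46,-36,-26,-19]:
    t=np.radians(th);go(P[0]+r*np.cos(t),P[1]+r*np.sin(t),.040,th+90,s)
E
```

```text
clock: 23.72
eef_pos: [0.4794, -0.1729, 0.0404]
tcp_rot: [0.989, -0.145, 0.001, 0.0]
force: [-0.1, -0.1, 0.7]
grip_width: 0.0203
t 23.73 pos [ 0.4794 -0.1729  0.0404] rot [ 9.894e-01 -1.453e-01  5.000e-04  2.000e-04] F [-0.1 -0.1  0.7] w 0.0203
shift [ 0.0075 -0.0004  0.0004] turn [  0.02  -0.06 -10.71]
shift [ 0.0153 -0.0025  0.0004] turn [  0.03  -0.06 -20.71]
shift [ 0.0225 -0.006   0.0004] turn [ 3.000e-02 -6.000e-02 -3.071e+01]
shift [ 0.029  -0.0107  0.0004] turn [ 4.000e-02 -6.000e-02 -4.071e+01]
shift [ 0.0346 -0.0164  0.0005] turn [ 5.000e-02 -5.000e-02 -5.071e+01]
shift [ 0.0391 -0.023   0.0005] turn [ 5.000e-02 -5.000e-02 -6.071e+01]
shift [ 0.0424 -0.0304  0.0005] turn [ 6.000e-02 -5.000e-02 -7.071e+01]
shift [ 0.0444 -0.0381  0.0005] turn [ 6.000e-02 -4.000e-02 -8.071e+01]
shift [ 0.045  -0.0437  0.0005] turn [ 6.000e-02 -4.000e-02 -8.771e+01]
```

View pics/w11.png

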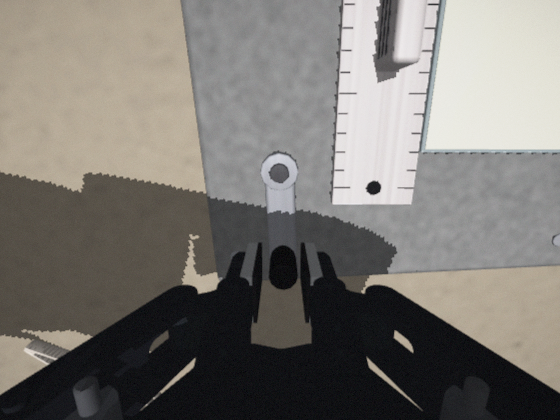

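The knob (284,265) is between the fingers, so I'll sweep it shut.

```bash
python3 -m creep '[[0.0075,-0.0004,0,0,0,-10.5,24],[0.0153,-0.0025,0,0,0,-20.7,24],[0.0225,-0.006,0,0,0,-30.7,24],[0.029,-0.0107,0,0,0,-40.7,24],[0.0346,-0.0164,0,0,0,-50.7,24],[0.0391,-0.023,0,0,0,-60.7,24],[0.0424,-0.0304,0,0,0,-70.7,24],[0.0444,-0.0381,0,0,0,-80.7,24],[0.045,-0.0437,0,0,0,-87.7,24],[0.045,-0.0437,0,0,0,-87.7,24]]'
python3 - <<'E'
from h import *
s=st();im=ctrl.get_image('wrist'); save(im,'w12')
P=np.array([.4915,-.1290]);r=.046
for th in [-16,-13.5,-11,-8.5]:
    t=np.radians(th);go(P[0]+r*np.cos(t),P[1]+r*np.sin(t),.040,min(th,-13.5)+90,s)
E
```

```text
clock: 25.02
eef_pos: [0.5347, -0.1435, 0.0399]
tcp_rot: [0.814, 0.58, 0.0, 0.0]
force: [-0.6, -1.0, -0.2]
grip_width: 0.0203
t 25.02 pos [ 0.5347 -0.1435  0.0399] rot [0.8143 0.5804 0.     0.    ] F [-0.6 -1.  -0.2] w 0.0203
shift [ 0.0021  0.0003 -0.0001] turn [ 0.01 -0.   -3.04]
shift [ 0.0041  0.0002 -0.0001] turn [ 0.01 -0.   -5.54]
shift [ 0.0061 -0.0001 -0.0001] turn [ 0.01 -0.   -5.54]
shift [ 0.008  -0.0004 -0.0001] turn [ 0.01 -0.   -5.54]
```

View pics/w12.png

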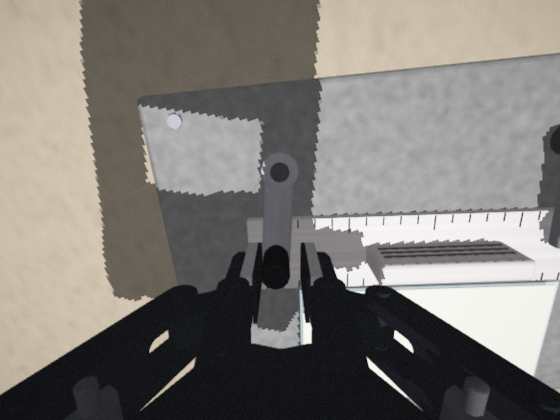

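```bash
python3 -m creep '[[0.002,0,0,0,0,-3,24],[0.0041,0,0,0,0,-5.5,24],[0.0055,0,0,0,0,-5.5,24],[0.0065,0,0,0,0,-5.5,24],[0.0065,0,0,0,0,-5.5,24]]'; python3 -m creep '[[0.001,0,0,0,0,0,24],[0.001,0,0,0,0,0,24]]'; python3 -m creep '[[0.001,0,0,0,0,0,24],[0.001,0,0,0,0,0,24]]'
```

```text
clock: 25.7
eef_pos: [0.5368, -0.1377, 0.0398]
tcp_rot: [0.786, 0.619, 0.0, 0.0]
force: [0.7, -0.7, 1.0]
grip_width: 0.0205
clock: 25.95
eef_pos: [0.5371, -0.137, 0.0399]
tcp_rot: [0.785, 0.619, -0.0, 0.0]
force: [-0.1, -2.2, -0.5]
grip_width: 0.0206
clock: 26.2
eef_pos: [0.5372, -0.1367, 0.0399]
tcp_rot: [0.785, 0.619, -0.001, 0.001]
force: [-1.1, -6.7, -0.4]
grip_width: 0.0205
```

The right keeper is on its stop too. I'll back off, rise, and look over the whole scene.

```bash
python3 -m creep '[[-0.0025,0,0,0,0,0,24],[-0.004,0,0,0,0,0,30],[-0.004,0,0,0,0,0,30],[-0.004,0,-0.03,0,0,0,30],[-0.004,0,-0.09,0,0,0,40],[0.02,-0.01,-0.13,0,0,0,40],[0.06,0.01,-0.15,0,0,0,20],[0.1,0.03,-0.15,0,0,0,0],[0.1,0.03,-0.15,0,0,0,0],[0.1,0.03,-0.15,0,0,0,0],[0.1,0.03,-0.15,0,0,0,0]]'; python3 look.py w13; python3 -c "
from h import *
im=ctrl.get_image('side'); save(im,'side2'); T=pose('side',None,im)
for n,z in [('vial_mid',.03),('dropper_mid',.052),('forceps_mid',.005)]:
    print(n,[(x['p'],np.round(atz(T,im['K'],x['at'],z),3)) for x in ctrl.pinpoint(im,n)[:1]])"
```

```text
clock: 27.58
eef_pos: [0.5891, -0.0461, 0.1894]
tcp_rot: [0.786, 0.619, -0.0, -0.0]
force: [-0.0, 0.9, -1.1]
grip_width: -0.0
t 27.57 pos [ 0.5891 -0.0461  0.1894] rot [ 7.857e-01  6.186e-01 -4.000e-04 -3.000e-04] F [-0.   0.9 -1.1] w -0.0
straightedge_mid [([263.4, 176.8], 0.68, [0.5772, -0.0615])]
plate_edge [([263.6, 192.1], 0.66, [0.5925, -0.0649])]
board []
keeper_left_knob [([338.2, 160.8], 0.59, [0.574, 0.0164])]
keeper_right_knob [([171.1, 163.5], 0.8, [0.5381, -0.143]), ([263.7, 168.1], 0.4, [0.5638, -0.0561])]
keeper_left_pivot [([334.4, 118.8], 0.66, [0.5354, 0.0238])]
keeper_right_pivot [([178.1, 115.5], 0.97, [0.4953, -0.1285])]
straightedge 0.8 [571.6 -59.5] [230.5  49.7] 72.98 medz 0.021
board 0.82 [579.3 -67.4] [307.  228.1] 76.47 medz 0.0148
plate_edge 0.71 [634.6 -78. ] [160.6  90.4] 73.1 medz 0.0231
vial_mid [(0.47, array([ 0.633, -0.404,  0.03 ]))]
dropper_mid [(0.49, array([0.736, 0.262, 0.052]))]
forceps_mid [(0.65, array([ 0.323, -0.264,  0.005]))]
```

View pics/w13.png

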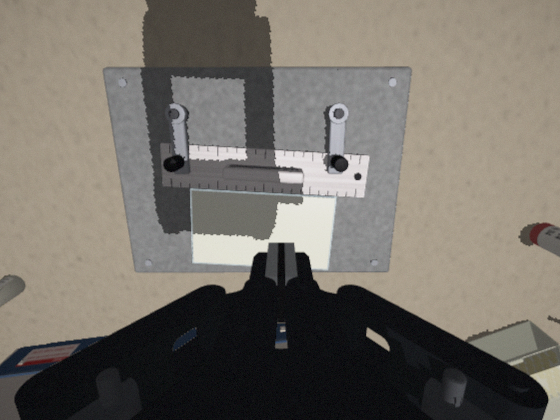

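Both keepers are over the ends: the left from (339,113) to (335,172), the right from (177,113) to (181,165). I'll zoom in on the seam and check the arm angles.

Run:
```python
from fit import *
d=np.load('last_w13.npz');T,K=d['T'],d['K'];im=d['image']
cv2.imwrite('pics/w13c.png',cv2.resize(im[95:215,150:380],None,fx=3.4,fy=4.5,interpolation=cv2.INTER_NEAREST)[:,:,::-1])
P=cloud(T,K,d['rz'])
for n,(a,b,c,e) in {'L':(322,100,352,180),'R':(160,100,192,180)}.items():
    q=P[b:e,a:c].reshape(-1,3); q=q[(q[:,2]>.026)&(q[:,2]<.0345)]
    r=cv2.minAreaRect((q[:,:2]*1000).astype(np.float32)); print(n,np.round(r[0],1),np.round(r[1],1),r[2],len(q))
    v=cv2.fitLine((q[:,:2]*1000).astype(np.float32),cv2.DIST_HUBER,0,.5,.01).ravel(); print(np.degrees(np.arctan2(v[1],v[0])))
g=im[...,0].astype(int)
for c in (215,320,325): print(c,g[183:202,c])
```

```text
L [555.1  20.8] [20.  69.2] 76.70933532714844 907
-17.79871
R [ 517.6 -133.8] [19.5 69.1] 77.17894744873047 976
-10.810389
215 [102 103 102 102  99 102 110 142 138 117 109 111 111 107 108 109 113 113
 111]
320 [219 221 220 217 221 222 221 219 219 220 217 200 149 147 203 227 233 230
 232]
325 [218 218 221 220 218 223 221 221 221 218 214 187 123 143 193 226 233 231
 232]
```

View pics/w13c.png

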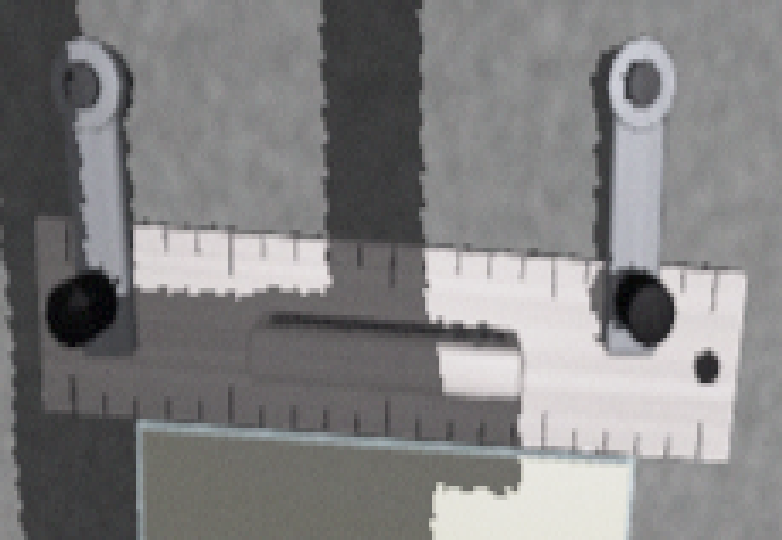

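The seam is parallel, with an offset of at most about 1 pixel (0.7 mm), most of it the plate's exposed side face. Keeper angles inferred from the stop contacts are about -14.5° and -13.5°, against a board axis of -13.5°. Vial, dropper and forceps estimates are within 16 mm of the first ones, which is detector scatter. The arm is in free air, so I'm handing in.

```bash
python3 -c "
from h import *
st(); print(ctrl.hand_in())"
```

```text
t 28.32 pos [ 0.5898 -0.0454  0.1898] rot [ 0.7853  0.6191 -0.     -0.    ] F [ 0.4  0.  -0. ] w 0.0001
the job is handed in; nothing more can be done
None
```

I laid the straightedge on the board, pushed it against the plate's keeper-side edge, released it, swung both keepers shut to their stops, and handed the job in at 28.3 s. `hand_in` gave no verdict.

**Last checks**
- **Straightedge:** The seam was closed to about 1 pixel (0.7 mm), which includes the exposed side face of the plate. The edges were parallel within the mask fits (72.98° against 73.1°). Centring measured about 0 mm before the keepers were closed.
- **Keepers:** The stop-contact positions put both within about 1° of fully shut, with reactions of about 5 N (left) and 7 N (right). In the last picture, the detected knob position put the right keeper about 3° short, still within the 0.12 rad limit. I put that down to detector scatter.
- **Disagreement:** Line fits to the depth points on the arms gave -17.8° (left) and -10.8° (right), against the board axis of about -13.5°. I discounted them because points on the knobs biased the fits in opposite directions.
- **Bystanders:** The robot went nowhere near the vial, dropper bottle or forceps. Their last estimates were within 5 mm (vial), 16 mm (dropper) and 10 mm (forceps) of the first ones, which is detector scatter.
- **Robot:** The gripper was empty and in free air at hand-in, with force readings near zero.

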